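# Hook the lid under the ledge of the filter unit and swing it shut

### The arm

A 6-joint arm with a two-finger parallel gripper is mounted at the origin on a cart in front of the work surface, level with it; the furniture and walls round the work are solid. World frame = base frame: x ahead of the robot, y to its left, z up, the work surface at z = 0. Lengths are in m, angles in rad, forces in N, time in s.
With the tool pointing down it reaches from about 0.3 to 0.775 m from the base axis. Payload 14.6 kg.
Tool frame: the origin (TCP) lies at the very end of the fingers, on their centre line; the grasp point (between the pads) lies 19 mm behind it; z points along the fingers, y is the line along which they close (so a half turn about z gives the same grasp; the last joint's range is limited). The gripper opens to 94 mm and grips with 3 to 60 N. Pads are 16 mm wide; open, the fingers measure 119 mm over their backs; the gripper's body (75 mm by 177 mm) begins 78 mm behind the grasp point.
Start: joints at [1.235, 0.3, 1.521, -0, 1.321, -0.067], TCP at [0.146, 0.53, 0.205] pointing down, gripper open.
Joint ranges: [-3.03, 3.03], [-0.79, 2.21], [0.23, 2.52], [-1.04, 4.18], [0, 3.07], [-2.55, 2.55]. Speed limits (rad/s): [2.22, 2.22, 2.57, 3.14, 3.14, 3.14].

### API

Orientations are given as [roll, pitch, yaw] about the fixed x, y, z axes, in that order (R = Rz(yaw) Ry(pitch) Rx(roll)).
In Python, from station import ctrl gives the robot as it stands.
- The arm moves only by the tool move_arm, never from a script. Its argument "targets" is a list of rows, each a list of 6 numbers: the shift along the tool's x, y, z in units of 1000 mm (1.0 is 1000 mm), then the turn, a rotation vector about the tool's x, y, z in units of 30 degrees (1.0 is 30 degrees). In form: [[tx, ty, tz, ax, ay, az], ...]. A call has exactly 5 rows; each row is the pose to reach, as a shift and turn from the pose commanded when the call began, along the tool's axes at that moment; what a row does not reach only later rows make up. A row lasts 1/12 s, in which the tool goes at most 41.7 mm and 7.16 degrees, less where a joint would pass 70% of its speed; a pose out of reach is approached as far as the arm can. A call with a number of a shift or a turn outside -1 to 1 is refused whole. A call with a gripper value outside its range is refused whole. "fingers" is the opening, from -1 (shut) to 1 (fully open), set as the call begins (left out, the last holds). The fingers move at their own pace and stop on an object; "grip_force" is the grip in N (left out, the last holds). Time passes only in rows, so rows that repeat a pose let the fingers close, or fill a call up. It gives the time, the measured TCP pose, the force and the opening at its end, in the units of the state.
- ctrl.get_obs(): the state, without advancing time (a new reading comes with each control period).
- ctrl.camera(name): name is "scene" or "side" or "wrist"; returns the picture (400x640x3 uint8, red, green, blue); there is no depth.
- ctrl.camera_info(name): a dict with "fx", "fy", "cx", "cy" (pixels), "rvec" (rotation vector, rad) and "tvec" (3), from world to camera coordinates, as OpenCV has them. Camera axes: x right, y down, z forward; pixel columns grow to the right and rows downward; lengths in m; the calibration is good to about 2 mm. A picture is of the moment at which its call begins: read the wrist's pose just before it. camera_info takes no time and is no camera call; for the wrist camera it gives the pose at the moment of the call.
- ctrl.hand_in(): hands the job in, once; it reports no verdict.
The state is a dict: "time_s": time; "qpos": joint angles; "joint_vel": joint speeds; "tau": joint torques, N m; "ee_pos": TCP position; "eef_rot": TCP orientation; "force": force on the tool from outside, world axes, zero at the start; "moment": the same for the moment, N m; "grip_width": finger opening in m.
Only numpy, scipy, OpenCV 4.12 (cv2) and the standard library are available. Lean on these libraries where they do the work, as an engineer would, in place of code of your own. Each camera call takes 0.05 s, during which the arm holds its last target. There are 200 camera calls.

### The job

Close the open filter unit with its loose lid: hold the lid tilted with its tongue end low, slide the tongue under the ledge at the back of the opening as far as it goes, then swing the front down until the lid lies flat in its seat and the spring catch has snapped over its front edge. Work gently and by feel (the seat frame sits on slots and shims, several millimetres off its drawing; never push the lid against the unit with more than about 25 N), let go at the end, and do not disturb the other things on the bench.

Things in the scene. Friction and masses are not known exactly. Their poses are not given: they have to be found in the camera images.
- filter_unit: White box-shaped filter unit, fixed, 224 (x) x 150 (y) x 54 mm high, open bay with pleated filter in its top. Origin: centre of its underside, on the bench; +x to its back (ledge end), -x to its front (display, catch), z up. The grey seat frame on top has a flat seat for the lid, nominally 66 mm above the bench, with side rims 4.5 mm high, inner faces at y = +-53: 3 mm free each side of the lid.
- ledge (a point): NOMINAL middle of the ledge's front lower edge, in the unit at x 72.5, z 74.5 mm; unit's axes. Ledge 100 mm wide; slot under it 8.5 mm high, 12 mm deep to a solid stop. The seat runs from 32 mm before this edge to the stop. The frame (seat, ledge, stop, walls, catch) is rigid but on slots and shims: up to 10 mm off nominal along x either way, 5 mm in height; this pose does not show it, feel for it.
- front_wall (a point): NOMINAL middle of the front wall's inner face at seat height, in the unit at x -66.5, z 66 mm; axes as the unit's; off by the same hidden amounts as the ledge. The wall is 14 mm above the seat. From it to the stop under the ledge are 151 mm; the lid is 148 mm overall, so 3 mm of play lengthwise.
- lid_grip (a point): Centre of the black grip (36 x, 18 y, 36 mm high) on the loose white lid; lid axes, x to its tongue, z up. Lid plate 130 x 100 x 6 mm, 0.15 to 0.3 kg, flat on the bench, grip up. Lid's top face 18 mm and underside 24 mm below this point; front edge at x -35 mm, back edge at +95 mm; tongue 18 mm longer, 70 wide, 4 thick, level with the underside.
- lid_tip (a point): Middle of the lower edge of the tongue's tip, 113 mm along +x from the grip's centre and 24 mm below it in the lid's axes; axes as the lid's. With the tip at the stop under the ledge the lid can be tilted by at most about 0.3 rad.
- catch (a joint): Steel spring catch, 24 mm wide, mid front wall; m, 0 at rest, up to 0.007 as pushed outward (unit's -x). Nose juts 4 mm inward of the wall: slope from 18.6 down to 10 mm above the seat, flat underside at 7.5 mm. The lid's front edge coming down pushes it aside (about 5 to 15 N down on the grip); once the lid is down it springs back to 0 over it.
- ballpen: Blue ballpoint pen, 11 x 145 x 12 mm, lying on the bench between lid and unit; origin at its underside. Leave alone.
- vial: Small vial with black cap, 28 mm across, 56 mm high, standing on the bench; origin at its underside. Leave alone.
- notebook: Purple notebook, 210 x 152 x 14 mm, lying to the right of the unit; origin at its underside. Leave alone.

How it is judged:
On the way:
1. the lid is hooked: tilted by more than 0.08 rad, with the tip of its tongue in the slot under the ledge (x of lid_tip in the frame of filter_unit above 0.072 m and z of lid_tip in the frame of filter_unit between 0.057 and 0.0775 m and x of lid_grip in the frame of filter_unit below 0 m and angle between lid_grip's own z axis and vertical above 0.08 rad), for 0.2 s.
At the end, for the whole second after the job is handed in: The lid lies flat in its seat (at seat height, within the seat's possible range and 2.5 mm, less than 0.03 rad tilted), tongue at the back under the ledge, front edge under the catch, which is back at rest (within 1.5 mm) (z of lid_grip in the frame of filter_unit between 0.083 and 0.097 m and z of lid_tip in the frame of filter_unit below 0.075 m and angle between lid_grip's own z axis and vertical below 0.03 rad and x of lid_grip in the frame of filter_unit between -0.044 and -0.016 m and x of lid_tip in the frame of filter_unit above 0.07 m and y of lid_grip in the frame of filter_unit between -0.008 and 0.008 m and value of joint catch below 0.0015 m and distance of lid_grip from where it was at the start of the episode above 0.05 m); the robot touches nothing.
It fails at once if the lid is pushed against the unit with more than 28 N (contact force between lid and filter_unit above 28 N).
It fails at once if the gripper pushes on the unit with more than 20 N (contact force between the arm and filter_unit above 20 N).
It fails at once if a bystander is moved by more than 25 mm (distance of any of ballpen, vial, notebook from where it was at the start of the episode above 0.025 m).
It also fails if it takes over 51 s, if anything falls off the work surface, if the arm or the gripper's body presses on something with over 40 N, if the wrist force passes 120 N, or if a joint passes its speed limit or range.

## Working session

There is one attempt and no reset: what is moved stays moved. The work goes in short steps, Python scripts to look and compute and a tool call to move; the robot and the scene stay as the last step left them, time stands still between calls to the robot, and variables do not carry over. Pictures are saved under pics/ and viewed, on a budget of 10 in all, crops included, one or two more only if the job needs it, and the job is handed in when it is done.

Besides the shell and the picture viewer there is one more tool, called after ">>>" by a JSON object that holds its "name" and its "arguments". move_arm: Moves the arm, as the interface text tells. Shifts and turns lie within -1 to 1; 1 stands for 1000 mm of shift or 30 degrees of turn. Its arguments: {"type":"object","properties":{"targets":{"type":"array"},"fingers":{"type":"number"},"grip_force":{"type":"number"}},"required":["targets"]}

```bash
ls; mkdir -p pics
python3 - <<'E'
from station import ctrl
import cv2,numpy as np
o=ctrl.get_obs();print({k:np.round(v,3).tolist() for k,v in o.items()})
for n in("scene","side"):
    print(n,{k:np.round(v,3).tolist() for k,v in ctrl.camera_info(n).items()})
    cv2.imwrite(f"pics/{n}0.png",cv2.cvtColor(ctrl.camera(n),cv2.COLOR_RGB2BGR))
E
```

```text
pics
{'time_s': 0.0, 'qpos': [1.235, 0.3, 1.522, -0.0, 1.321, -0.067], 'joint_vel': [-0.001, -0.001, 0.002, 0.002, -0.0, 0.0], 'tau': [0.001, -53.179, -35.276, 0.071, 0.024, -0.0], 'ee_pos': [0.146, 0.53, 0.205], 'eef_rot': [-3.14, -0.0, 2.873], 'force': [-0.068, 0.413, 0.477], 'moment': [-0.019, -0.013, 0.036], 'grip_width': 0.094}
scene {'fx': 379.059, 'fy': 379.059, 'cx': 323.085, 'cy': 200.838, 'rvec': [2.203, -0.77, 0.371], 'tvec': [-0.474, 0.241, 0.975]}
side {'fx': 397.221, 'fy': 397.221, 'cx': 319.692, 'cy': 198.331, 'rvec': [0.065, -2.682, 1.612], 'tvec': [0.547, 0.101, 0.933]}
```

View pics/scene0.png

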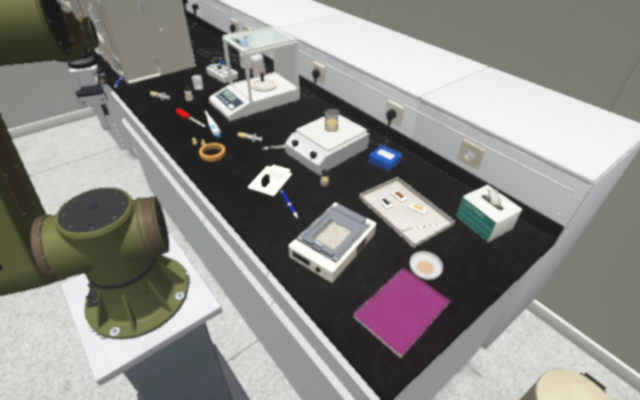

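View pics/side0.png

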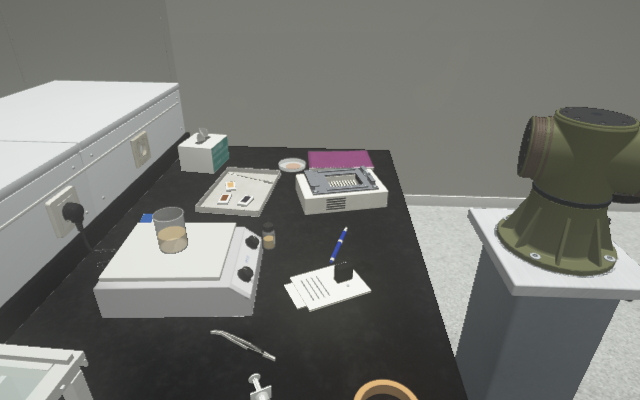

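The scene picture shows the lid at about (270,180), the pen at (288,203), the unit at (333,240) and the vial at (324,180). The side picture shows the lid at (328,286) with its tongue to the left, and the unit at (340,188).

```bash
cat > h.py <<'E'
from station import ctrl
import cv2,numpy as np
from scipy.spatial.transform import Rotation as R
def cam(n):
    c=ctrl.camera_info(n);return c,R.from_rotvec(c['rvec']).as_matrix(),np.array(c['tvec'])
def ray(n,p,z,ci=None):
    c,M,t=ci or cam(n);d=M.T@[(p[0]-c['cx'])/c['fx'],(p[1]-c['cy'])/c['fy'],1];o=-M.T@t
    return o+d*(z-o[2])/d[2]
def proj(ci,P):
    c,M,t=ci;q=np.atleast_2d(P)@M.T+t;return q[:,:2]/q[:,2:]*c['fx']+[c['cx'],c['cy']]
def shot(n,f,crop=None,s=1):
    ci=cam(n);im=cv2.cvtColor(ctrl.camera(n),cv2.COLOR_RGB2BGR)
    if crop: x0,y0,x1,y1=crop;im=im[y0:y1,x0:x1]
    cv2.imwrite(f,cv2.resize(im,None,fx=s,fy=s,interpolation=cv2.INTER_CUBIC));return ci
E
python3 - <<'E'
from h import *
print("lid",ray('scene',(270,180),0.01),ray('side',(328,288),0.006))
print("grip",ray('scene',(266,180),0.024),ray('side',(343,272),0.024))
print("unit",ray('scene',(333,236),0.066),ray('side',(343,180),.066))
print("pen",ray('scene',(288,203),0.006),ray('side',(340,243),.006))
print("vial",ray('scene',(324,185),0.006),ray('side',(268,246),.006))
o=ctrl.get_obs();T=R.from_euler('xyz',o['eef_rot']).as_matrix();c,M,t=cam('wrist')
print(c['fx'],"cam in tool",T.T@(-M.T@t-o['ee_pos']),"\n",M@T)
print(T)
E
```

```text
lid [0.51716227 0.1773759  0.01      ] [0.52325771 0.20046606 0.006     ]
grip [0.49766651 0.17048213 0.024     ] [0.49462989 0.17245291 0.024     ]
unit [ 0.48495279 -0.1968298   0.066     ] [ 0.49287359 -0.16400954  0.066     ]
pen [0.50062438 0.04585251 0.006     ] [0.49947618 0.04544123 0.006     ]
vial [0.65190313 0.04548822 0.006     ] [0.66116871 0.06681997 0.006     ]
299.86381044255563 cam in tool [ 0.07684623 -0.00031306 -0.1800392 ] 
 [[ 6.23095706e-04  9.99999736e-01 -3.73086042e-04]
 [-9.65807923e-01  5.05065297e-04 -2.59258174e-01]
 [-2.59257917e-01  5.21872110e-04  9.65807983e-01]]
[[-9.64091183e-01  2.65571215e-01 -3.46635853e-04]
 [ 2.65571428e-01  9.64090722e-01 -9.46851239e-04]
 [ 8.27319759e-05 -1.00490751e-03 -9.99999492e-01]]
```

>>> {"name": "move_arm", "arguments": {"targets": [[-0.03,-0.027,0,0,0,0],[-0.06,-0.054,0,0,0,0],[-0.09,-0.081,0,0,0,0],[-0.12,-0.108,0,0,0,0],[-0.15,-0.135,0,0,0,0]]}}

```text
time_s: 0.52
ee_pos: [0.2552, 0.3585, 0.2052]
eef_rot: [-3.141, -0.0, 2.873]
force: [0.4, 1.2, 0.3]
grip_width: 0.094
```

>>> {"name": "move_arm", "arguments": {"targets": [[-0.03,-0.027,0,0,0,0],[-0.06,-0.054,0,0,0,0],[-0.09,-0.081,0,0,0,0],[-0.12,-0.108,0,0,0,0],[-0.15,-0.135,0,0,0,0]]}}

```text
time_s: 0.93
ee_pos: [0.3641, 0.1884, 0.2055]
eef_rot: [3.141, 0.0, 2.873]
force: [0.2, 1.1, -0.2]
grip_width: 0.0942
```

>>> {"name": "move_arm", "arguments": {"targets": [[-0.03,-0.027,-0.003,0,0,-0.1],[-0.06,-0.054,-0.006,0,0,-0.2],[-0.09,-0.081,-0.01,0,0,-0.3],[-0.12,-0.108,-0.015,0,0,-0.4],[-0.148,-0.136,-0.015,0,0,-0.513]]}}

```text
time_s: 1.35
ee_pos: [0.4711, 0.0178, 0.2212]
eef_rot: [3.142, 0.001, -3.14]
force: [0.5, 0.4, 0.2]
grip_width: 0.0938
```

Run:
```python
from h import *
import pickle
ci=shot('wrist','pics/w1.png');pickle.dump(ci,open('w1.pkl','wb'))
o=ctrl.get_obs();print(o['time_s'],o['ee_pos'],o['eef_rot'],o['joint_vel'].round(3) if hasattr(o['joint_vel'],'round') else o['joint_vel'])
```

```text
1.4 [0.47321202 0.01322878 0.22042077] [-3.14014433e+00  8.22546805e-04 -3.13598567e+00] [ 0.11  -0.032  0.061  0.01  -0.01   0.296]
```

View pics/w1.png

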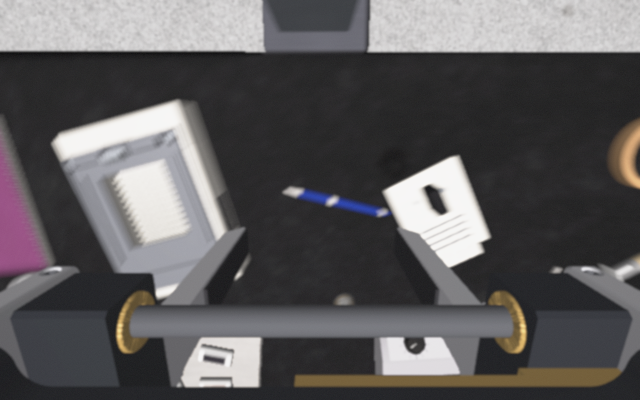

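>>> {"name": "move_arm", "arguments": {"targets": [[-0.03,0,0,0,0,0],[-0.06,0,0,0,0,0],[-0.06,0,0,0,0,0],[-0.06,0,0,0,0,0],[-0.06,0,0,0,0,0]]}}

```text
time_s: 1.82
ee_pos: [0.5296, 0.02, 0.22]
eef_rot: [3.142, -0.001, 3.142]
force: [-0.8, 0.2, -0.2]
grip_width: 0.094
```

Run:
```python
from h import *
import pickle
ci=cam('wrist');im=cv2.cvtColor(ctrl.camera('wrist'),cv2.COLOR_RGB2BGR);cv2.imwrite('pics/w2full.png',im);pickle.dump(ci,open('w2.pkl','wb'))
a=im[40:240,40:260];b=im[90:250,370:510]
a=cv2.resize(a,None,fx=2,fy=2,interpolation=cv2.INTER_CUBIC);b=cv2.resize(b,None,fx=2.5,fy=2.5,interpolation=cv2.INTER_CUBIC)
cv2.imwrite('pics/w2.png',np.hstack([a,b]));print(a.shape,b.shape)
o=ctrl.get_obs();print(o['time_s'],o['ee_pos'],o['eef_rot'])
```

```text
(400, 440, 3) (400, 350, 3)
1.8667 [0.52946972 0.02001823 0.22038575] [-3.14158951e+00 -4.53299534e-04 -3.14153608e+00]
```

View pics/w2.png

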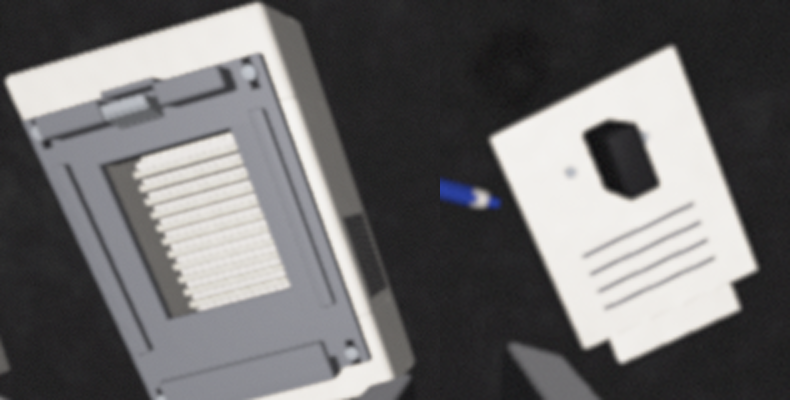

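The picture shows the unit's front top corners at crop (6,78) and (265,3), and the rims at (68,165)–(150,352) and (255,108)–(332,305). The lid's corners are at (491,138), (673,46), (757,270) and (584,349), with the tongue tip at (740,311) and (620,363).

```bash
cat > fit.py <<'E'
from h import *
import pickle
from scipy.optimize import least_squares
ci=pickle.load(open('w2.pkl','rb'))
A=lambda p:np.array(p)/2+[40,40]
B=lambda p:(np.array(p)-[440,0])/2.5+[370,90]
def fit(obj,px,g):
    obj=np.array(obj)/1000;px=np.array(px)
    f=lambda v:(proj(ci,np.c_[obj[:,:2]@np.array([[np.cos(v[2]),np.sin(v[2])],[-np.sin(v[2]),np.cos(v[2])]])+v[:2],obj[:,2]])-px)
    s=least_squares(lambda v:f(v).ravel(),g);return s.x,f(s.x).round(1).tolist()
lid=fit([[-35,50,6],[-35,-50,6],[95,50,6],[95,-50,6],[113,35,4],[113,-35,4]],
 [B((673,46)),B((491,138)),B((757,270)),B((584,349)),B((740,311)),B((620,363))],[.5,.17,.3]);print("lid",lid)
un=fit([[-112,-75,54],[-112,75,54],[-112,75,0]],[A((6,78)),A((265,3)),A((300,25))],[.5,-.18,.3]);print("unit",un)
def inunit(p,z):
    w=ray('wrist',A(p),z,ci)[:2]-un[0][:2];c,s=np.cos(un[0][2]),np.sin(un[0][2]);return (np.array([[c,s],[-s,c]])@w*1000).round(1)
for n,p,z in[('rimL0',(68,165),.0705),('rimL1',(150,352),.0705),('rimR0',(255,108),.0705),('rimR1',(332,305),.0705),('scrFR',(248,72),.066),('scrFL',(38,135),.066),('scrBR',(350,352),.066),('catch',(127,105),.08),('ledgeL',(163,383),.0745+.004),('ledgeR',(322,343),.0785),('bayFL',(105,165),.066),('bayFR',(232,131),.066),('bayBR',(290,287),.066),('bayBL',(168,318),.066),('botBR',(413,365),0)]:print(n,inunit(p,z))
E
python3 fit.py
```

```text
lid (array([0.49317258, 0.17102084, 0.47198356]), [[0.3, 0.5], [0.2, 0.3], [-0.3, 0.0], [0.3, -0.1], [-0.5, -0.8], [0.0, -0.1]])
unit (array([ 0.50050432, -0.18046274,  0.2550102 ]), [[-1.5, 0.7], [-0.9, -0.4], [2.8, -0.1]])
rimL0 [-59.1 -48.7]
rimL1 [ 48.3 -50.7]
rimR0 [-60.9  58.4]
rimR1 [48.4 60.6]
scrFR [-79.2  59.6]
scrFL [-78.2 -60.6]
scrBR [78.3 58.9]
catch [-76.6   0.8]
ledgeL [ 66.2 -45.2]
ledgeR [66.6 51.1]
bayFL [-55.  -32.9]
bayFR [-54.1  40.2]
bayBR [33.1 39.1]
bayBL [ 32.5 -35.5]
botBR [113.1  69.6]
```

>>> {"name": "move_arm", "arguments": {"targets": [[0,-0.04,0,0,0,-0.1],[0,-0.08,0,0,0,-0.2],[-0.01,-0.12,0,0,0,-0.3],[-0.01,-0.16,0,0,0,-0.4],[-0.01,-0.198,0,0,0,-0.487]]}}

```text
time_s: 2.28
ee_pos: [0.5394, -0.1798, 0.221]
eef_rot: [-3.141, 0.001, -2.884]
force: [0.2, 0.6, 0.2]
grip_width: 0.094
```

>>> {"name": "move_arm", "arguments": {"targets": [[0,0,0,0,0,0],[0,0,0,0,0,0],[0,0,0,0,0,0],[0,0,0,0,0,0],[0,0,0,0,0,0]]}}

```text
time_s: 2.7
ee_pos: [0.5402, -0.1769, 0.2208]
eef_rot: [-3.141, 0.0, -2.885]
force: [0.3, 0.9, 0.2]
grip_width: 0.0941
```

Run:
```python
from h import *
import pickle
pickle.dump(cam('wrist'),open('w3.pkl','wb'));im=cv2.cvtColor(ctrl.camera('wrist'),cv2.COLOR_RGB2BGR);cv2.imwrite('pics/w3full.png',im)
cv2.imwrite('pics/w3.png',cv2.resize(im[10:270,190:450],None,fx=2.3,fy=2.3,interpolation=cv2.INTER_CUBIC))
o=ctrl.get_obs();print(o['time_s'],o['ee_pos'],o['eef_rot'])
```

```text
2.75 [ 0.54020545 -0.17703159  0.22073167] [-3.14139958e+00  2.82405395e-04 -2.88541301e+00]
```

View pics/w3.png

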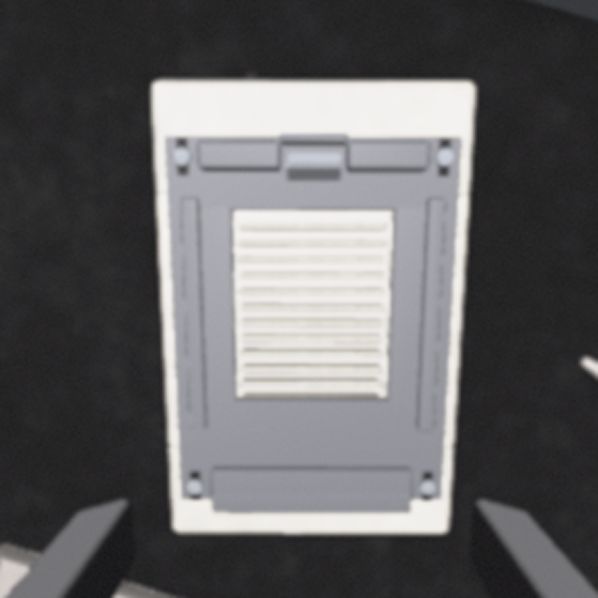

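The picture is straight above the unit: top corners at crop (152,80), (475,80), (449,533) and (172,533). The ledge front is at row 466, the front wall at row 170 and the catch at (314,158).

Run:
```python
import pickle,fit
from h import *
ci=fit.ci=pickle.load(open('w3.pkl','rb'))
A=lambda p:np.array(p)/2.3+[190,10]
un=fit.fit([[-112,-75,54],[-112,75,54],[112,75,54],[112,-75,54]],[A((152,80)),A((475,80)),A((449,533)),A((172,533))],[.5,-.18,.25]);print("unit",un)
def inunit(p,z):
    w=ray('wrist',A(p),z,ci)[:2]-un[0][:2];c,s=np.cos(un[0][2]),np.sin(un[0][2]);return (np.array([[c,s],[-s,c]])@w*1000).round(1)
for n,p,z in[('rimL0',(200,200),.0705),('rimL1',(207,428),.0705),('rimR0',(429,200),.0705),('rimR1',(418,428),.0705),('bayL',(234,300),.066),('bayR',(392,300),.066),('wallIn top',(240,169),.080),('ledgeL',(213,467),.08),('ledgeR',(410,467),.08),('catchnose',(314,175),.078)]:print(n,inunit(p,z))
```

```text
lid (array([0.49317258, 0.17102084, 0.47198356]), [[0.3, 0.5], [0.2, 0.3], [-0.3, 0.0], [0.3, -0.1], [-0.5, -0.8], [0.0, -0.1]])
unit (array([ 0.50050432, -0.18046274,  0.2550102 ]), [[-1.5, 0.7], [-0.9, -0.4], [2.8, -0.1]])
rimL0 [-59.1 -48.7]
rimL1 [ 48.3 -50.7]
rimR0 [-60.9  58.4]
rimR1 [48.4 60.6]
scrFR [-79.2  59.6]
scrFL [-78.2 -60.6]
scrBR [78.3 58.9]
catch [-76.6   0.8]
ledgeL [ 66.2 -45.2]
ledgeR [66.6 51.1]
bayFL [-55.  -32.9]
bayFR [-54.1  40.2]
bayBR [33.1 39.1]
bayBL [ 32.5 -35.5]
botBR [113.1  69.6]
unit (array([ 0.49886317, -0.18155921,  0.2550274 ]), [[-1.2, -0.6], [1.1, -0.3], [0.1, 0.8], [0.1, 0.6]])
rimL0 [-58.4 -51.4]
rimL1 [ 48.4 -51.8]
rimR0 [-58.6  52.6]
rimR1 [48.2 52.5]
bayL [-13.5 -37.4]
bayR [-13.6  38. ]
wallIn top [-70.6 -32.2]
ledgeL [ 65.6 -48.2]
ledgeR [65.4 47.8]
catchnose [-68.4   0.2]
```

>>> {"name": "move_arm", "arguments": {"targets": [[-0.005,0.038,0,0,0,0],[-0.01,0.077,0,0,0,0],[-0.015,0.116,0.01,0,0,0],[-0.02,0.155,0.02,0,0,0],[-0.024,0.193,0.03,0,0,0]]}}

```text
time_s: 3.17
ee_pos: [0.514, 0.0171, 0.1904]
eef_rot: [-3.141, 0.001, -2.886]
force: [1.2, -0.4, 0.3]
grip_width: 0.0942
```

>>> {"name": "move_arm", "arguments": {"targets": [[-0.005,0.035,0.02,0,0,-0.08],[-0.01,0.07,0.04,0,0,-0.17],[-0.015,0.105,0.06,0,0,-0.25],[-0.018,0.135,0.08,0,0,-0.33],[-0.019,0.1555,0.09,0,0,-0.412]]}}

```text
time_s: 3.58
ee_pos: [0.4921, 0.1728, 0.0984]
eef_rot: [3.141, -0.002, -2.667]
force: [-0.1, -0.7, 0.0]
grip_width: 0.0939
```

>>> {"name": "move_arm", "arguments": {"targets": [[0,0,0.01,0,0,0],[0,0,0.02,0,0,0],[0,0,0.03,0,0,0],[0,0,0.03,0,0,0],[0,0,0.03,0,0,0]]}}

```text
time_s: 4.0
ee_pos: [0.494, 0.1691, 0.0703]
eef_rot: [3.142, -0.0, -2.673]
force: [-0.3, 0.2, 0.2]
grip_width: 0.0941
```

```bash
cat >> h.py <<'E'
U=np.array([.4989,-.1816]);UY=.255
def togo(pos,rpy):
    o=ctrl.get_obs();T=R.from_euler('xyz',o['eef_rot']);D=R.from_euler('xyz',rpy)
    print(round(o['time_s'],2),'shift',(T.inv().apply(np.array(pos)-o['ee_pos'])).round(4),'turn',((T.inv()*D).as_rotvec()/np.radians(30)).round(3))
E
python3 - <<'E'
from h import *
import pickle
togo([.4932,.1710,.011],[np.pi,0,np.pi+.472])
pickle.dump(cam('wrist'),open('w4.pkl','wb'));im=cv2.cvtColor(ctrl.camera('wrist'),cv2.COLOR_RGB2BGR)
cv2.imwrite('pics/w4.png',cv2.resize(im[60:360,180:460],None,fx=2,fy=2,interpolation=cv2.INTER_CUBIC))
p=proj(cam('wrist'),R.from_euler('z',.472).apply(np.array([[-35,-50,6],[-35,50,6],[-18,-9,42],[-18,9,42],[18,9,42],[18,-9,42]])/1e3)+[.4932,.171,0]);print(((p-[180,60])*2).round())
E
```

```text
4.0 shift [-0.0001  0.0021  0.0593] turn [ 0.    -0.001 -0.006]
[[163. 224.]
 [406. 223.]
 [260. 287.]
 [310. 287.]
 [309. 378.]
 [261. 379.]]
```

View pics/w4.png

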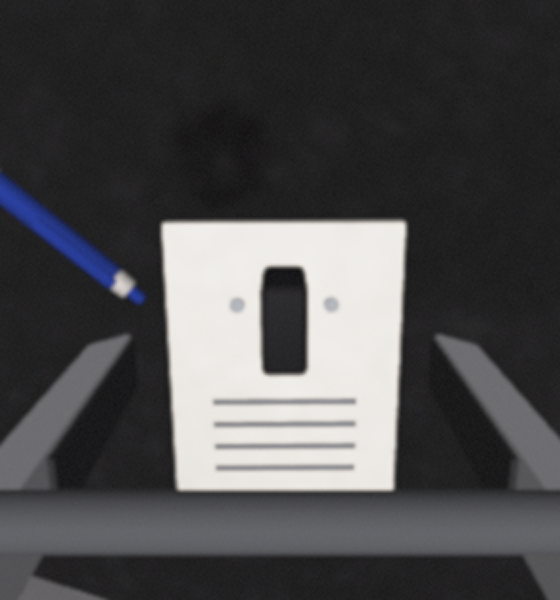

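The lid's front corners are at (163,222) and (406,222) and the grip top at (261..309, 287..378), which matches the prediction. The pen's end at (145,297) is close to the left finger, so I narrow the fingers to 50 mm before going down.

>>> {"name": "move_arm", "arguments": {"targets": [[0,0.002,0,0,0,-0.006],[0,0.002,0.005,0,0,-0.006],[0,0.002,0.015,0,0,-0.006],[0,0.002,0.025,0,0,-0.006],[0,0.002,0.035,0,0,-0.006]], "fingers": 0.06, "grip_force": 50}}

```text
time_s: 4.47
ee_pos: [0.4927, 0.1716, 0.0342]
eef_rot: [3.142, -0.0, -2.668]
force: [-0.1, 0.7, -0.9]
grip_width: 0.0639
```

>>> {"name": "move_arm", "arguments": {"targets": [[0,0,0.008,0,0,0],[0,0,0.016,0,0,0],[0,0,0.024,0,0,0],[0,0,0.024,0,0,0],[0,0,0.024,0,0,0]]}}

```text
time_s: 4.88
ee_pos: [0.4928, 0.1716, 0.011]
eef_rot: [3.141, -0.001, -2.668]
force: [0.3, 0.5, 1.1]
grip_width: 0.0498
```

>>> {"name": "move_arm", "arguments": {"targets": [[0,0,0,0,0,0],[0,0,0,0,0,0],[0,0,0,0,0,0],[0,0,0,0,0,0],[0,0,0,0,0,0]], "fingers": -1}}

```text
time_s: 5.3
ee_pos: [0.4931, 0.1717, 0.0117]
eef_rot: [-3.141, 0.0, -2.668]
force: [-0.3, -1.4, 0.3]
grip_width: 0.0198
```

>>> {"name": "move_arm", "arguments": {"targets": [[0,0,0,0,0,0],[0,0,0,0,0,0],[0,0,0,0,0,0],[0,0,0,0,0,0],[0,0,0,0,0,0]]}}

```text
time_s: 5.72
ee_pos: [0.4932, 0.1716, 0.0117]
eef_rot: [-3.141, 0.0, -2.668]
force: [-0.8, -2.5, 5.5]
grip_width: 0.0173
```

>>> {"name": "move_arm", "arguments": {"targets": [[0,0,-0.01,0,0,0],[0,0,-0.035,0,0,0],[0,0,-0.07,0,0,0],[0,0,-0.105,0,0,0],[0,0,-0.135,0,0,0]]}}

```text
time_s: 6.13
ee_pos: [0.4926, 0.1718, 0.1488]
eef_rot: [3.141, 0.0, -2.668]
force: [1.1, 0.2, -2.5]
grip_width: 0.0176
```

```bash
cat >> h.py <<'E'
G=np.array([113,0,-24.])/1e3; H=.0127   # tip in lid; TCP below grip centre
UR=R.from_euler('z',UY);F=R.from_euler('y',np.pi)
def plan(tip,tilt,H=H,prt=True):   # tip in unit frame mm
    L=UR*R.from_euler('y',tilt);P=np.r_[U,0]+UR.apply(np.array(tip)/1e3)
    p=P-L.apply(G)+L.apply([0,0,-H]);togo(p,(L*F).as_euler('xyz'))
def where(H=H):
    o=ctrl.get_obs();L=R.from_euler('xyz',o['eef_rot'])*F.inv();g=o['ee_pos']+L.apply([0,0,H])
    f=lambda p:(UR.inv().apply(p-np.r_[U,0])*1e3).round(1)
    print('tip',f(g+L.apply(G)),'grip',f(g),'rpy in unit',(UR.inv()*L).as_euler('xyz').round(3),'F unit',UR.inv().apply(o['force']).round(1),'M',UR.inv().apply(o['moment']).round(2),'t',round(o['time_s'],2),'w',o['grip_width'])
E
python3 - <<'E'
from h import *
where();plan([50,.4,100],.2)
E
```

```text
tip [193.3 368.1 137.6] grip [ 83.  343.6 161.5] rpy in unit [ 0.    -0.     0.219] F unit [ 1.1 -0.1 -2.5] M [0.02 0.01 0.02] t 6.13 w 0.01757722278310554
6.13 shift [ 0.2126 -0.3043  0.0152] turn [-0.041  0.381  0.416]
```

>>> {"name": "move_arm", "arguments": {"targets": [[0.021,-0.03,0,0,0,0],[0.042,-0.06,0,0,0,0],[0.063,-0.09,0,0,0,0],[0.084,-0.12,0,0,0,0],[0.105,-0.15,0,0,0,0]]}}

```text
time_s: 6.55
ee_pos: [0.467, -0.011, 0.1467]
eef_rot: [3.141, -0.0, -2.667]
force: [0.3, -0.1, -2.6]
grip_width: 0.0178
```

>>> {"name": "move_arm", "arguments": {"targets": [[0.022,-0.031,0,-0.008,0.076,0.083],[0.044,-0.062,0,-0.016,0.152,0.166],[0.066,-0.093,0,-0.025,0.229,0.25],[0.088,-0.124,0.005,-0.033,0.305,0.333],[0.1076,-0.1543,0.01,-0.041,0.381,0.416]]}}

```text
time_s: 6.97
ee_pos: [0.4418, -0.1978, 0.1369]
eef_rot: [-3.141, -0.202, -2.889]
force: [0.5, 0.3, -3.2]
grip_width: 0.0177
```

>>> {"name": "move_arm", "arguments": {"targets": [[0,0,0,0,0,0],[0,0,0,0,0,0],[0,0,0,0,0,0],[0,0,0,0,0,0],[0,0,0,0,0,0]]}}

```text
time_s: 7.38
ee_pos: [0.4428, -0.1951, 0.1368]
eef_rot: [-3.141, -0.2, -2.885]
force: [-0.5, -0.3, -2.8]
grip_width: 0.0178
```

Run:
```python
from h import *
where();plan([50,.4,76],.2)
shot('wrist','pics/w5.png',(140,20,500,320),2)
```

```text
tip [ 50.8   1.2 103.3] grip [-55.2   1.1 149.3] rpy in unit [-0.001  0.2    0.002] F unit [-0.6 -0.2 -2.8] M [ 0.07 -0.11  0.02] t 7.38 w 0.01784661322883809
7.38 shift [-0.0047 -0.0007  0.0269] turn [-0.002  0.001  0.003]
```

View pics/w5.png

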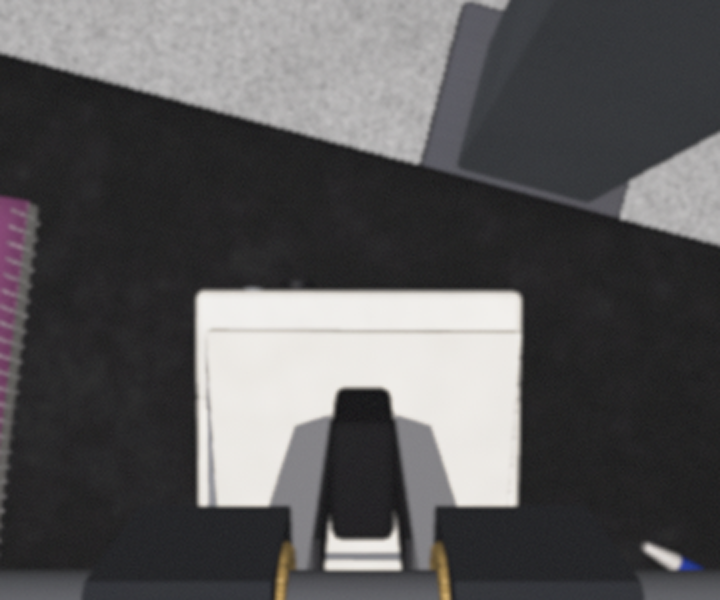

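The lid's front edge spans columns 207–520 and the unit's top 197–522. The lid is about 1.5 mm too far to +y, so I take that off while lowering.

>>> {"name": "move_arm", "arguments": {"targets": [[-0.001,-0.0003,0.006,0,0,0],[-0.002,-0.0006,0.012,0,0,0],[-0.003,-0.001,0.018,0,0,0],[-0.004,-0.0012,0.023,0,0,0.003],[-0.0047,-0.0013,0.027,0,0,0.003]]}}

```text
time_s: 7.85
ee_pos: [0.4419, -0.1974, 0.1081]
eef_rot: [-3.141, -0.201, -2.888]
force: [0.3, -0.0, -3.3]
grip_width: 0.0178
```

>>> {"name": "move_arm", "arguments": {"targets": [[0,0,0,0,0,0],[0,0,0,0,0,0],[-0.0002,0,0.001,0,0,0],[-0.0004,0,0.002,0,0,0],[-0.0006,0,0.003,0,0,0]]}}

```text
time_s: 8.27
ee_pos: [0.4423, -0.1976, 0.1061]
eef_rot: [-3.141, -0.2, -2.888]
force: [-0.0, 0.3, -2.0]
grip_width: 0.0176
```

Run:
```python
from h import *
where()
```

```text
tip [49.7 -1.4 72.6] grip [-56.3  -1.2 118.5] rpy in unit [-0.001  0.2   -0.002] F unit [ 0.1  0.3 -2. ] M [ 0.09 -0.16 -0.03] t 8.27 w 0.01761997211327958
```

>>> {"name": "move_arm", "arguments": {"targets": [[-0.0002,0.0005,0.0008,0,0,0.002],[-0.0003,0.001,0.0016,0,0,0.002],[-0.0005,0.001,0.0024,0,0,0.002],[-0.0006,0.001,0.0032,0,0,0.002],[-0.0006,0.001,0.0032,0,0,0.002]]}}

```text
time_s: 8.68
ee_pos: [0.4418, -0.1965, 0.1026]
eef_rot: [-3.141, -0.2, -2.889]
force: [-0.9, -1.0, -2.0]
grip_width: 0.0178
```

Run:
```python
from h import *
where()
```

```text
tip [49.5 -0.3 69. ] grip [-5.65e+01 -1.00e-01  1.15e+02] rpy in unit [-0.001  0.2   -0.003] F unit [-1.1 -0.7 -2. ] M [-0.   -0.14 -0.04] t 8.68 w 0.017844811938368767
```

>>> {"name": "move_arm", "arguments": {"targets": [[-0.0002,0,0.0008,0,0,0],[-0.0003,0,0.0016,0,0,0],[-0.0005,0,0.0024,0,0,0],[-0.0005,0,0.0024,0,0,0],[-0.0005,0,0.0024,0,0,0]]}}

```text
time_s: 9.1
ee_pos: [0.4419, -0.1966, 0.1002]
eef_rot: [-3.141, -0.2, -2.889]
force: [0.1, 0.5, -2.2]
grip_width: 0.0176
```

Run:
```python
from h import *
where()
```

```text
tip [49.5 -0.4 66.7] grip [-5.650e+01 -1.000e-01  1.127e+02] rpy in unit [-0.001  0.2   -0.003] F unit [ 0.2  0.5 -2.2] M [ 0.08 -0.1   0.02] t 9.1 w 0.01760566993378814
```

>>> {"name": "move_arm", "arguments": {"targets": [[-0.0002,0,0.0008,0,0,0],[-0.0003,0,0.0016,0,0,0],[-0.0004,0,0.002,0,0,0],[-0.0004,0,0.002,0,0,0],[-0.0004,0,0.002,0,0,0]]}}

```text
time_s: 9.52
ee_pos: [0.4419, -0.1966, 0.0982]
eef_rot: [-3.141, -0.2, -2.889]
force: [-0.4, -0.5, -2.4]
grip_width: 0.0176
```

Run:
```python
from h import *
where()
```

```text
tip [49.5 -0.4 64.6] grip [-5.640e+01 -1.000e-01  1.106e+02] rpy in unit [-0.001  0.2   -0.003] F unit [-0.5 -0.4 -2.4] M [ 0.06 -0.14 -0.02] t 9.52 w 0.01759826045028718
```

>>> {"name": "move_arm", "arguments": {"targets": [[-0.0002,0,0.0008,0,0,0],[-0.0003,0,0.0016,0,0,0],[-0.0004,0,0.002,0,0,0],[-0.0004,0,0.002,0,0,0],[-0.0004,0,0.002,0,0,0]]}}

```text
time_s: 9.93
ee_pos: [0.4419, -0.1966, 0.0962]
eef_rot: [-3.141, -0.2, -2.889]
force: [0.3, 0.3, -2.9]
grip_width: 0.0177
```

Run:
```python
from h import *
where()
```

```text
tip [49.5 -0.4 62.6] grip [-5.640e+01 -1.000e-01  1.086e+02] rpy in unit [-0.001  0.2   -0.003] F unit [ 0.4  0.2 -2.9] M [ 0.05 -0.09 -0.01] t 9.93 w 0.01770283432422312
```

>>> {"name": "move_arm", "arguments": {"targets": [[-0.0002,0,0.0008,0,0,0],[-0.0003,0,0.0016,0,0,0],[-0.0004,0,0.002,0,0,0],[-0.0004,0,0.002,0,0,0],[-0.0004,0,0.002,0,0,0]]}}

```text
time_s: 10.35
ee_pos: [0.4419, -0.1968, 0.0947]
eef_rot: [-3.14, -0.2, -2.889]
force: [-4.4, -1.4, 4.9]
grip_width: 0.0176
```

Run:
```python
from h import *
where()
cv2.imwrite('pics/sd6.png',cv2.resize(cv2.cvtColor(ctrl.camera('side'),cv2.COLOR_RGB2BGR)[140:230,270:410],None,fx=5,fy=5,interpolation=cv2.INTER_CUBIC))
```

```text
tip [49.5 -0.7 61.2] grip [-56.5  -0.3 107.1] rpy in unit [-0.001  0.2   -0.003] F unit [-4.6 -0.3  4.9] M [ 0.21  0.38 -0.02] t 10.35 w 0.017611211111193927
```

View pics/sd6.png

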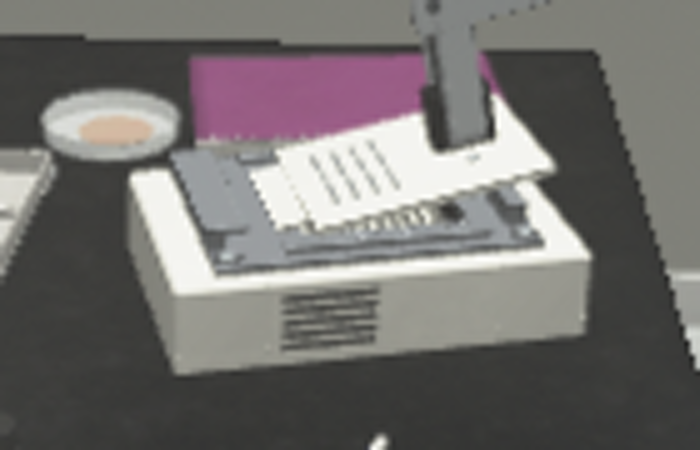

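The side view shows the tongue's tip resting on the seat in front of the ledge, with the front raised clear of the catch. The force reading agrees: Fz is up 7.5 N, so the seat is about 61.5 mm high. I back off 1.3 mm and slide towards the ledge.

>>> {"name": "move_arm", "arguments": {"targets": [[0.0003,0.0003,-0.0014,0,0,0],[-0.0023,0.0004,-0.0019,0,0,0],[-0.0048,0.0004,-0.0024,0,0,0],[-0.0073,0.0004,-0.0029,0,0,0],[-0.0098,0.0004,-0.0034,0,0,0]]}}

```text
time_s: 10.82
ee_pos: [0.452, -0.1935, 0.0954]
eef_rot: [-3.141, -0.2, -2.889]
force: [-0.9, 0.4, -2.2]
grip_width: 0.0178
```

Run:
```python
from h import *
where()
```

```text
tip [60.1  0.1 61.8] grip [-45.8   0.3 107.8] rpy in unit [-0.001  0.2   -0.002] F unit [-0.8  0.6 -2.2] M [ 0.02 -0.08  0.04] t 10.82 w 0.017849823203848644
```

>>> {"name": "move_arm", "arguments": {"targets": [[-0.001,0,-0.0004,0,0,0],[-0.002,0,-0.0008,0,0,0],[-0.003,0,-0.001,0,0,0],[-0.004,0,-0.0012,0,0,0],[-0.005,0,-0.0014,0,0,0]]}}

```text
time_s: 11.23
ee_pos: [0.4568, -0.1923, 0.0959]
eef_rot: [-3.141, -0.2, -2.889]
force: [0.2, -0.3, -2.3]
grip_width: 0.0181
```

>>> {"name": "move_arm", "arguments": {"targets": [[-0.001,0,-0.0002,0,0,0],[-0.002,0,-0.0004,0,0,0],[-0.003,0,-0.0006,0,0,0],[-0.004,0,-0.0008,0,0,0],[-0.005,0,-0.001,0,0,0]]}}

```text
time_s: 11.65
ee_pos: [0.4618, -0.191, 0.0959]
eef_rot: [-3.141, -0.2, -2.889]
force: [0.3, 0.3, -2.7]
grip_width: 0.0174
```

Run:
```python
from h import *
where()
```

```text
tip [70.2 -0.1 62.3] grip [-35.8   0.2 108.3] rpy in unit [-0.001  0.2   -0.003] F unit [ 0.4  0.2 -2.7] M [ 0.05 -0.09 -0.01] t 11.65 w 0.01738613472089729
```

>>> {"name": "move_arm", "arguments": {"targets": [[-0.001,0,-0.0002,0,0,0],[-0.002,0,-0.0004,0,0,0],[-0.003,0,-0.0006,0,0,0],[-0.004,0,-0.0008,0,0,0],[-0.005,0,-0.001,0,0,0]]}}

```text
time_s: 12.07
ee_pos: [0.4667, -0.1898, 0.0959]
eef_rot: [-3.141, -0.2, -2.889]
force: [0.1, 1.0, -3.3]
grip_width: 0.0179
```

>>> {"name": "move_arm", "arguments": {"targets": [[-0.0007,0,-0.0001,0,0,0],[-0.0014,0,-0.0003,0,0,0],[-0.002,0,-0.0004,0,0,0],[-0.002,0,-0.0004,0,0,0],[-0.002,0,-0.0004,0,0,0]]}}

```text
time_s: 12.48
ee_pos: [0.4686, -0.1893, 0.0959]
eef_rot: [-3.141, -0.2, -2.889]
force: [0.0, 0.3, -2.4]
grip_width: 0.0178
```

Run:
```python
from h import *
where()
```

```text
tip [77.2 -0.1 62.3] grip [-28.8   0.2 108.3] rpy in unit [-0.001  0.2   -0.003] F unit [ 0.1  0.3 -2.4] M [ 0.05 -0.12  0.03] t 12.48 w 0.01777299294347075
```

>>> {"name": "move_arm", "arguments": {"targets": [[-0.0007,0,-0.0001,0,0,0],[-0.0014,0,-0.0003,0,0,0],[-0.002,0,-0.0004,0,0,0],[-0.002,0,-0.0004,0,0,0],[-0.002,0,-0.0004,0,0,0]]}}

```text
time_s: 12.9
ee_pos: [0.4706, -0.1888, 0.0959]
eef_rot: [-3.141, -0.2, -2.889]
force: [0.3, 0.1, -3.1]
grip_width: 0.0177
```

Run:
```python
from h import *
where()
```

```text
tip [79.3 -0.1 62.3] grip [-26.7   0.2 108.3] rpy in unit [-0.001  0.2   -0.003] F unit [ 0.3 -0.  -3.1] M [ 0.03 -0.08  0.04] t 12.9 w 0.0177258687755755
```

>>> {"name": "move_arm", "arguments": {"targets": [[-0.0007,0,-0.0001,0,0,0],[-0.0014,0,-0.0003,0,0,0],[-0.002,0,-0.0004,0,0,0],[-0.002,0,-0.0004,0,0,0],[-0.002,0,-0.0004,0,0,0]]}}

```text
time_s: 13.32
ee_pos: [0.4717, -0.1886, 0.0959]
eef_rot: [-3.141, -0.202, -2.889]
force: [-7.2, -3.1, 0.7]
grip_width: 0.0176
```

Run:
```python
from h import *
where()
```

```text
tip [80.4 -0.2 62.1] grip [-2.550e+01  1.000e-01  1.084e+02] rpy in unit [-0.001  0.202 -0.003] F unit [-7.7 -1.2  0.7] M [-0.07  1.31  0.04] t 13.32 w 0.01758715272524674
```

The tongue met the stop at tip x ≈ 80.2 mm, which fits the vision estimate of the ledge at about 67 mm. I ease back and plan the swing.

>>> {"name": "move_arm", "arguments": {"targets": [[0.0005,0,0.0001,0,0,0],[0.001,0,0.0002,0,0,0],[0.0014,0,0.0003,0,0,0],[0.0014,0,0.0003,0,0,0],[0.0014,0,0.0003,0,0,0]]}}

```text
time_s: 13.73
ee_pos: [0.4713, -0.1886, 0.0959]
eef_rot: [-3.141, -0.2, -2.889]
force: [-0.3, 0.5, -2.8]
grip_width: 0.0179
```

Run:
```python
from h import *
where()
for t in (.17,.14,.11):plan([79.7,0,62],t)
```

```text
tip [80.1 -0.1 62.3] grip [-25.9   0.2 108.3] rpy in unit [-0.001  0.2   -0.003] F unit [-0.1  0.5 -2.8] M [ 0.15 -0.06  0.01] t 13.73 w 0.017886774097516937
13.73 shift [ 0.0006 -0.0002  0.0038] turn [-0.001 -0.057 -0.005]
13.73 shift [ 0.0008 -0.0002  0.0072] turn [-0.001 -0.114 -0.005]
13.73 shift [ 0.0008 -0.0002  0.0106] turn [-0.001 -0.172 -0.005]
```

>>> {"name": "move_arm", "arguments": {"targets": [[0.0003,0,0.0019,0,-0.028,0],[0.0006,0,0.0038,0,-0.057,0],[0.0007,0,0.0055,0,-0.085,0],[0.0008,0,0.0072,0,-0.114,0],[0.0008,0,0.0072,0,-0.114,0]]}}

```text
time_s: 14.15
ee_pos: [0.4686, -0.1893, 0.0888]
eef_rot: [-3.141, -0.139, -2.89]
force: [0.1, -0.1, -2.4]
grip_width: 0.018
```

Run:
```python
from h import *
where()
for t in (.12,.10,.08,.06):plan([79.7,0,62],t)
```

```text
tip [79.1 -0.1 61.9] grip [-29.5   0.2 101.3] rpy in unit [-0.001  0.139 -0.003] F unit [ 0.  -0.1 -2.4] M [ 0.04 -0.14 -0.03] t 14.15 w 0.017973236431985423
14.15 shift [-0.0004 -0.0002  0.002 ] turn [-0.001 -0.037 -0.006]
14.15 shift [-0.0002 -0.0002  0.0042] turn [-0.001 -0.075 -0.006]
14.15 shift [-0.0001 -0.0002  0.0065] turn [-0.001 -0.113 -0.006]
14.15 shift [-0.     -0.0002  0.0088] turn [-0.001 -0.152 -0.006]
```

>>> {"name": "move_arm", "arguments": {"targets": [[-0.0003,0,0.001,0,-0.019,0],[-0.0003,0,0.002,0,-0.037,0],[-0.0003,0,0.0031,0,-0.056,0],[-0.0002,0,0.0042,0,-0.075,0],[-0.0002,0,0.0042,0,-0.075,0]]}}

```text
time_s: 14.57
ee_pos: [0.4684, -0.1893, 0.0846]
eef_rot: [-3.141, -0.101, -2.889]
force: [0.3, 0.5, -3.7]
grip_width: 0.0174
```

Run:
```python
from h import *
where()
for t in (.09,.08,.07,.06,.05):plan([79.5,0,61.9],t)
```

```text
tip [79.8 -0.1 61.9] grip [-30.2   0.3  97.2] rpy in unit [-0.001  0.101 -0.003] F unit [ 0.5  0.4 -3.7] M [ 0.04  0.01 -0.03] t 14.57 w 0.017368992430278524
14.57 shift [ 0.0004 -0.0003  0.0013] turn [-0.001 -0.021 -0.005]
14.57 shift [ 0.0005 -0.0003  0.0024] turn [-0.001 -0.04  -0.005]
14.57 shift [ 0.0006 -0.0003  0.0036] turn [-0.001 -0.059 -0.005]
14.57 shift [ 0.0007 -0.0003  0.0047] turn [-0.001 -0.078 -0.005]
14.57 shift [ 0.0007 -0.0003  0.0058] turn [-0.001 -0.097 -0.005]
```

>>> {"name": "move_arm", "arguments": {"targets": [[0.0001,0,0.0007,0,-0.011,0],[0.0002,0,0.0013,0,-0.021,0],[0.0002,0,0.0019,0,-0.031,0],[0.0003,0,0.0024,0,-0.04,0],[0.0003,0,0.0024,0,-0.04,0]]}}

```text
time_s: 14.98
ee_pos: [0.4683, -0.1895, 0.0826]
eef_rot: [-3.14, -0.079, -2.889]
force: [0.6, 0.7, -1.7]
grip_width: 0.0176
```

Run:
```python
from h import *
where()
for t in (.07,.06,.05,.04):plan([79.5,0,61.9],t)
```

```text
tip [80.1 -0.2 62.4] grip [-30.6   0.1  95.2] rpy in unit [-0.001  0.079 -0.003] F unit [ 0.7  0.5 -1.7] M [ 0.18 -0.22 -0.07] t 14.98 w 0.01764334456551788
14.98 shift [ 0.0007 -0.0001  0.0016] turn [-0.002 -0.018 -0.005]
14.98 shift [ 0.0008 -0.0001  0.0027] turn [-0.002 -0.037 -0.005]
14.98 shift [ 0.0009 -0.0001  0.0038] turn [-0.002 -0.056 -0.005]
14.98 shift [ 0.001  -0.0001  0.005 ] turn [-0.002 -0.075 -0.005]
```

>>> {"name": "move_arm", "arguments": {"targets": [[0.0002,0,0.0008,0,-0.01,0],[0.0003,0,0.0016,0,-0.02,0],[0.0004,0,0.0022,0,-0.03,0],[0.0005,0,0.0027,0,-0.037,0],[0.0005,0,0.0027,0,-0.037,0]]}}

```text
time_s: 15.4
ee_pos: [0.468, -0.1898, 0.0807]
eef_rot: [-3.14, -0.059, -2.889]
force: [1.0, 2.4, 8.3]
grip_width: 0.0176
```

Run:
```python
from h import *
where()
for t in (.05,.04,.03,.02):plan([79.5,0,61.9],t)
```

```text
tip [80.2 -0.5 62.7] grip [-31.2  -0.1  93.3] rpy in unit [-0.002  0.059 -0.003] F unit [1.5 2.1 8.3] M [ 0.26  0.06 -0.09] t 15.4 w 0.017625700196427202
15.4 shift [0.0007 0.0001 0.0019] turn [-0.004 -0.017 -0.005]
15.4 shift [0.0008 0.0001 0.003 ] turn [-0.004 -0.036 -0.005]
15.4 shift [0.0009 0.0001 0.0041] turn [-0.004 -0.055 -0.005]
15.4 shift [0.001  0.0001 0.0053] turn [-0.004 -0.074 -0.005]
```

>>> {"name": "move_arm", "arguments": {"targets": [[0.0001,0,0.0005,0,-0.005,0],[0.0002,0,0.001,0,-0.01,0],[0.0003,0,0.0015,0,-0.015,0],[0.0004,0,0.0019,0,-0.02,0],[0.0004,0,0.0019,0,-0.02,0]]}}

```text
time_s: 15.82
ee_pos: [0.4673, -0.1898, 0.0781]
eef_rot: [-3.14, -0.049, -2.889]
force: [4.3, 1.1, 1.4]
grip_width: 0.0174
```

Run:
```python
from h import *
where()
for t in (.04,.03,.02):plan([79.5,0,61.9],t)
```

```text
tip [79.7 -0.3 61.3] grip [-32.    0.   90.8] rpy in unit [-0.001  0.049 -0.003] F unit [4.5 0.  1.4] M [ 0.01 -1.42  0.03] t 15.82 w 0.01743528028510668
15.82 shift [ 0.0003 -0.      0.0004] turn [-0.003 -0.017 -0.005]
15.82 shift [ 0.0004 -0.      0.0015] turn [-0.003 -0.036 -0.005]
15.82 shift [ 0.0005 -0.      0.0027] turn [-0.003 -0.056 -0.005]
```

>>> {"name": "move_arm", "arguments": {"targets": [[0.0001,0,0.0004,0,-0.008,0],[0.0002,0,0.0008,0,-0.016,0],[0.0003,0,0.0012,0,-0.025,0],[0.0004,0,0.0016,0,-0.036,0],[0.0004,0,0.0016,0,-0.036,0]]}}

```text
time_s: 16.23
ee_pos: [0.4664, -0.1899, 0.0762]
eef_rot: [-3.141, -0.031, -2.889]
force: [4.3, 0.9, 0.9]
grip_width: 0.0175
```

Run:
```python
from h import *
where()
for t in (.03,.02,.01,0):plan([79.5,0,61.7],t)
```

```text
tip [79.  -0.1 61.4] grip [-33.2   0.2  88.9] rpy in unit [-0.001  0.031 -0.002] F unit [ 4.4 -0.2  0.9] M [-0.02 -1.24  0.02] t 16.23 w 0.017549946996224572
16.23 shift [-0.0005 -0.0002 -0.0002] turn [-0.002 -0.002 -0.005]
16.23 shift [-0.0004 -0.0002  0.0009] turn [-0.002 -0.021 -0.005]
16.23 shift [-0.0003 -0.0002  0.002 ] turn [-0.002 -0.041 -0.005]
16.23 shift [-0.0002 -0.0002  0.0032] turn [-0.002 -0.06  -0.005]
```

>>> {"name": "move_arm", "arguments": {"targets": [[-0.0003,0,0.0007,0,-0.015,0],[-0.0004,0,0.0014,0,-0.03,0],[-0.0003,0,0.002,0,-0.041,0],[-0.0003,0,0.0026,0,-0.05,0],[-0.0002,0,0.0032,0,-0.06,0]]}}

```text
time_s: 16.65
ee_pos: [0.4663, -0.1898, 0.0731]
eef_rot: [-3.141, -0.0, -2.889]
force: [-3.1, 2.1, 12.0]
grip_width: 0.018
```

Run:
```python
from h import *
where()
plan([79.5,0,61.5],0)
```

```text
tip [79.3 -0.  61.7] grip [-33.6   0.3  85.8] rpy in unit [-0.001  0.    -0.002] F unit [-2.4  2.8 12. ] M [ 0.57  0.3  -0.07] t 16.65 w 0.01796291873183666
16.65 shift [-0.0002 -0.0003  0.0003] turn [-0.001 -0.001 -0.005]
```

Run:
```python
from h import *
shot('wrist','pics/w7.png',(220,110,420,260),4);where()
```

```text
tip [79.3  0.  61.8] grip [-33.7   0.3  85.8] rpy in unit [-0.    -0.    -0.002] F unit [0.2 0.9 2.4] M [ 0.11 -0.11 -0.08] t 16.7 w 0.0172894855280694
```

View pics/w7.png

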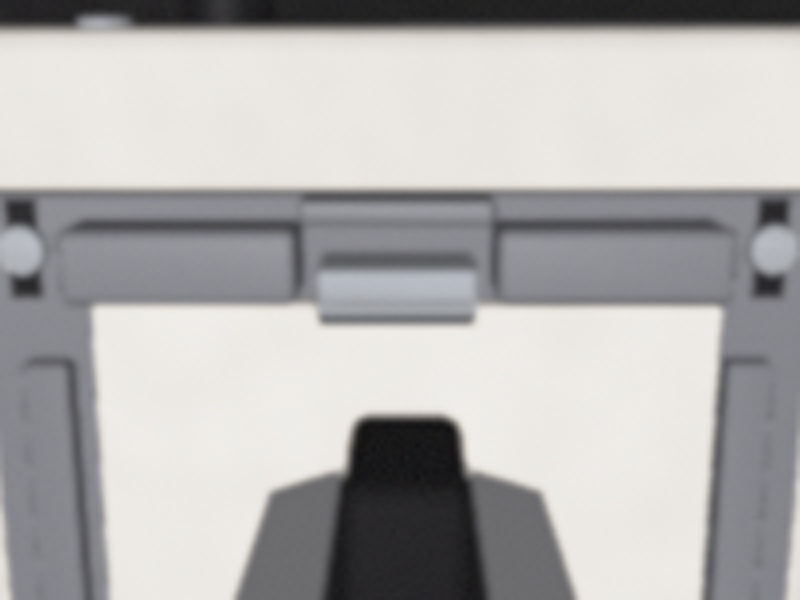

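The picture shows the catch nose at (397,300) lapping over the lid's front edge at row 303. It stands out about 3–4 mm from the wall, so it is back at rest, and the lid is flat between the rims. Releasing now.

>>> {"name": "move_arm", "arguments": {"targets": [[0,0,0,0,0,0],[0,0,0,0,0,0],[0,0,0,0,0,0],[0,0,0,0,0,0],[0,0,0,0,0,0]], "fingers": 0.0}}

```text
time_s: 17.12
ee_pos: [0.4664, -0.1898, 0.073]
eef_rot: [-3.141, -0.001, -2.889]
force: [0.0, -0.3, 0.4]
grip_width: 0.0457
```

>>> {"name": "move_arm", "arguments": {"targets": [[0,0,-0.005,0,0,0],[0,0,-0.015,0,0,0],[0,0,-0.03,0,0,0],[0,0,-0.05,0,0,0],[0,0,-0.08,0,0,0]]}}

```text
time_s: 17.53
ee_pos: [0.4658, -0.1894, 0.1534]
eef_rot: [3.141, -0.002, -2.889]
force: [-0.2, -0.1, 0.8]
grip_width: 0.0469
```

>>> {"name": "move_arm", "arguments": {"targets": [[0,0,-0.02,0,0,0],[0,0,-0.04,0,0,0],[0,0,-0.04,0,0,0],[0,0,-0.04,0,0,0],[0,0,-0.04,0,0,0]]}}

```text
time_s: 17.95
ee_pos: [0.4663, -0.1896, 0.1928]
eef_rot: [-3.141, -0.001, -2.889]
force: [-0.1, 0.6, 0.6]
grip_width: 0.0472
```

Run:
```python
from h import *
shot('wrist','pics/w8.png',(180,100,460,330),2.5);where()
```

```text
tip [ 79.3   0.3 181. ] grip [-33.6   0.6 205.1] rpy in unit [-0.     0.001 -0.002] F unit [-0.3 -0.   0.2] M [ 0.06 -0.01  0.03] t 18.0 w 0.04717240573768265
```

View pics/w8.png

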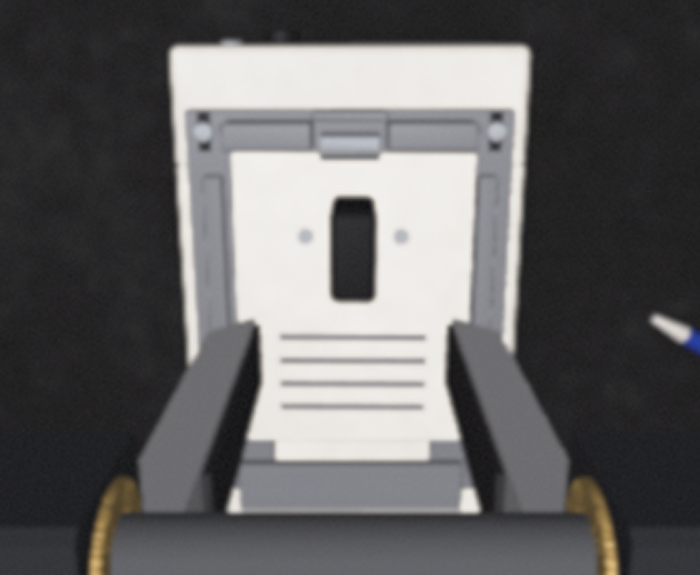

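The lid sits flat, with its tongue under the ledge at (350,460) and the catch nose over the front edge at (350,155). The gripper is clear of it and the pen has not moved. Handing in.

```bash
python3 -c "
from station import ctrl
print(ctrl.hand_in())"
```

```text
the job is handed in; nothing more can be done
None
```

The filter unit is closed: the lid lies flat in its seat, the catch is over its front edge, and the job was handed in at about 18 s of the 51 s allowed. `hand_in` gives no verdict, so this rests on my own checks.

- **How it went:** I gripped the lid, tilted it 0.2 rad and touched the tongue on the seat, about 61.5 mm high (4.5 mm below nominal). I then slid it under the ledge until it met the stop at x ≈ 80.2 mm (about 4 mm short of nominal), eased back slightly, swung the front down and let go.
- **Forces:** the largest push I read was about 15 N, as the lid reached flat. It was sampled only between moves, so short peaks could have been missed.
- **Last checks:** before I let go, the gripper pose put the lid grip at x −33.7, y 0.3, z 85.8 mm with a tilt of about 0. After release, the last picture shows the tongue under the ledge, the catch nose over the front edge and the gripper clear.
- **Not measured directly:** I judged the catch to be at rest from the pictures (nose about 3–4 mm out), since there is no catch reading. The pen looked undisturbed in the last view, but I did not check the vial and notebook at the end.
- **Disagreement:** the camera put the ledge at about 65.5–67 mm, while feel gave about 68 mm. I went by feel.

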